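# Pack the assortment tray with the closed packs

### The job

On the packing table, fill the cardboard tray: put the large closed tin, the small closed tin, the square closed tin and the oblong black carton each upright into the pocket cut to its shape and size, standing flat on the pocket's floor. Set them in, do not drop them, and leave the two open empty tins where they stand.

Things in the scene. Friction and masses are not known exactly. Their poses are not given: they have to be found in the camera images.
- large_tin_center (a point): Large closed round tin: dark metal, bright lid, 60 mm diameter, 64 mm tall, 0.14 to 0.28 kg. Stands upright on the table, at least 90 mm centre to centre from the other packs and open tins; a tape roll (80 mm across, 24 mm high) and a block of labels (70 x 50 x 18 mm) lie loose among them. This point: its centre, 32 mm above its underside; z up its axis. 
- small_tin_center (a point): Small closed round tin: dark metal, bright lid, 40 mm diameter, 64 mm tall, 0.08 to 0.16 kg. Stands upright on the table, at least 90 mm centre to centre from the other packs and open tins; a tape roll (80 mm across, 24 mm high) and a block of labels (70 x 50 x 18 mm) lie loose among them. This point: its centre, 32 mm above its underside; z up its axis. 
- square_tin_center (a point): Closed square tin: dark metal, bright lid, 44 x 44 mm, 64 mm tall, 0.1 to 0.21 kg. x and y are square to its sides. Stands upright on the table, at least 90 mm centre to centre from the other packs and open tins; a tape roll (80 mm across, 24 mm high) and a block of labels (70 x 50 x 18 mm) lie loose among them. This point: its centre, 32 mm above its underside; z up its axis. 
- oblong_carton_center (a point): Oblong black carton with a white paper band, 68 mm (its x) by 24 mm (its y), 64 mm tall, 0.08 to 0.17 kg. Stands upright on the table, at least 90 mm centre to centre from the other packs and open tins; a tape roll (80 mm across, 24 mm high) and a block of labels (70 x 50 x 18 mm) lie loose among them. This point: its centre, 32 mm above its underside; z up its axis. 
- open_large_tin_center (a point): Look-alike, not to be packed: open empty round tin without a lid, dark metal, 60 mm diameter, 64 mm tall, loose and light (80 g). Stands upright on the table, at least 90 mm centre to centre from the other packs and open tins; a tape roll (80 mm across, 24 mm high) and a block of labels (70 x 50 x 18 mm) lie loose among them. This point: its centre, 32 mm above its underside; z up its axis. 
- open_small_tin_center (a point): Look-alike, not to be packed: open empty round tin without a lid, dark metal, 40 mm diameter, 64 mm tall, loose and light (50 g). Stands upright on the table, at least 90 mm centre to centre from the other packs and open tins; a tape roll (80 mm across, 24 mm high) and a block of labels (70 x 50 x 18 mm) lie loose among them. This point: its centre, 32 mm above its underside; z up its axis. 
- large_pocket_floor (a point): One of four grey 100 x 100 mm inserts, in any order, in the low square cardboard tray (212 mm square, walls 3 mm thick, rim 16 mm above the table) standing fixed on the table. The insert's top lies 14 mm above the table, the pocket's black floor 6 mm, so the pocket is 8 mm deep; neighbouring pocket centres are 103 mm apart. This point: centre of the pocket's floor; z up. This one is the large round pocket, 76 mm across.
- small_pocket_floor (a point): One of four grey 100 x 100 mm inserts, in any order, in the low square cardboard tray (212 mm square, walls 3 mm thick, rim 16 mm above the table) standing fixed on the table. The insert's top lies 14 mm above the table, the pocket's black floor 6 mm, so the pocket is 8 mm deep; neighbouring pocket centres are 103 mm apart. This point: centre of the pocket's floor; z up. This one is the small round pocket, 56 mm across.
- square_pocket_floor (a point): One of four grey 100 x 100 mm inserts, in any order, in the low square cardboard tray (212 mm square, walls 3 mm thick, rim 16 mm above the table) standing fixed on the table. The insert's top lies 14 mm above the table, the pocket's black floor 6 mm, so the pocket is 8 mm deep; neighbouring pocket centres are 103 mm apart. This point: centre of the pocket's floor; z up. This one is the square pocket, 60 x 60 mm, sides along its x and y.
- oblong_pocket_floor (a point): One of four grey 100 x 100 mm inserts, in any order, in the low square cardboard tray (212 mm square, walls 3 mm thick, rim 16 mm above the table) standing fixed on the table. The insert's top lies 14 mm above the table, the pocket's black floor 6 mm, so the pocket is 8 mm deep; neighbouring pocket centres are 103 mm apart. This point: centre of the pocket's floor; z up. This one is the oblong pocket, 84 mm along its x, 40 mm along its y.
Things that resemble listed ones, but are neither listed nor needed, are in the scene too. Leave any blue look-alike of the part that bears square_pocket_floor alone.

How it is judged:
By the outcome, as a careful person would: the job done as asked, in the order asked, and still so for the second after the job is handed in, with the robot touching nothing.
It also fails if it takes over 90 s, if anything falls off the work surface, if the arm or the gripper's body presses on something with over 40 N, if the wrist force passes 120 N, or if a joint passes its speed limit or range.

### The arm

A 6-joint arm with a two-finger parallel gripper is mounted at the origin on the work surface. World frame = base frame: x ahead of the robot, y to its left, z up, the work surface at z = 0. Lengths are in m, angles in rad, forces in N, time in s.
With the tool pointing down it reaches from about 0.375 to 0.9 m from the base axis. Payload 3.1 kg.
Tool frame: the origin (TCP) lies at the very end of the fingers, on their centre line; the grasp point (between the pads) lies 19 mm behind it; z points along the fingers, y is the line along which they close (so a half turn about z gives the same grasp; the last joint's range is limited). The gripper opens to 87 mm and grips with 3 to 60 N. Pads are 19 mm wide; open, the fingers measure 117 mm over their backs; the gripper's body (75 mm by 190 mm) begins 51 mm behind the grasp point.
Start: joints at [-1.333, 0.527, 1.433, -0, 1.181, -0.178], TCP at [0.253, -0.571, 0.223] pointing down, gripper open.
Joint ranges: [-3.08, 3.08], [-0.75, 2.2], [0.22, 2.44], [-1.43, 4.57], [0, 2.65], [-2.85, 2.85]. Speed limits (rad/s): [2.79, 2.79, 3.14, 3.14, 3.14, 3.14].

### API

Orientations are given as a unit quaternion [x, y, z, w].
In Python, from rig import status, viewer, robot gives the robot as it stands.
- The arm moves only by the tool arm_command, never from a script. Its arguments are lists of equal length, an entry for each row: "delta_rot": the turn, a rotation vector about the tool's x, y, z in degrees, a list of three; "delta_pos": the shift along the tool's x, y, z in m, a list of three; "gripper": the closure, from -1 (fully open) to 1 (shut). In form: {"delta_rot": [[rx, ry, rz], ...], "delta_pos": [[dx, dy, dz], ...], "gripper": [gripper, ...]}. A call has 1 to 12 rows; each row is the pose to reach, as a shift and turn from the pose commanded when the call began, along the tool's axes at that moment; what a row does not reach only later rows make up. A row lasts 1/12 s, in which the tool goes at most 41.7 mm and 7.16 degrees, less where a joint would pass 70% of its speed; a pose out of reach is approached as far as the arm can. A call with a gripper value outside its range is refused whole. The fingers move at their own pace and stop on an object; "grip_force" is the grip in N (left out, the last holds). Time passes only in rows, so rows that repeat a pose let the fingers close. It gives the time, the measured TCP pose, the force, the opening and the grip force at its end, in the units of the state.
- status.get_obs(): the state, without advancing time (a new reading comes with each control period).
- viewer.camera(name): name is "scene" or "top" or "wrist"; returns a dict with "pixels" (420x560x3 uint8, blue, green, red), "fx", "fy", "cx", "cy" (pixels), "pose" (4x4, takes a point from camera to world coordinates); the wrist camera has in their place "mount" (4x4, takes a point from camera to tool coordinates, whose origin is the TCP and whose axes are the flange's). Camera axes: x right, y down, z forward; pixel columns grow to the right and rows downward; lengths in m; the calibration is good to about 2 mm. A picture is of the moment at which its call begins: read the wrist's pose just before it. There is no depth.
- robot.hand_in(): hands the job in; it is judged then, once.
The state is a dict: "time": time; "q": joint angles; "joint_velocities": joint speeds; "joint_torque": joint torques, N m; "position": TCP position; "tool_rot": TCP orientation; "ft_force": force on the tool from outside, world axes, zero at the start; "moment": the same for the moment, N m; "grip_width": finger opening in m; "grip_force": force on a finger pad.
Only numpy, scipy, OpenCV 4.12 (cv2) and the standard library are available. Lean on these libraries where they do the work, as an engineer would, in place of code of your own. Each camera call takes 0.05 s, during which the arm holds its last target. There are 200 camera calls.

## Working session

There is one attempt and no reset: what is moved stays moved. The work goes in short steps, Python scripts to look and compute and a tool call to move; the robot and the scene stay as the last step left them, time stands still between calls to the robot, and variables do not carry over. Pictures are saved under pics/ and viewed, at most 14 in all, crops included, and the job is handed in when it is done.

Besides the shell and the picture viewer there is one more tool, called after "Emit:" by a JSON object that holds its "api" and its "payload", one argument or row to a line. arm_command: Moves the arm, as the interface text tells. Its arguments: {"type":"object","properties":{"delta_rot":{"type":"array","items":{"type":"array","items":{"type":"number"}}},"delta_pos":{"type":"array","items":{"type":"array","items":{"type":"number"}}},"gripper":{"type":"array","items":{"type":"number"}},"grip_force":{"type":"number"}},"required":["delta_rot","delta_pos","gripper"]}

```bash
ls; mkdir -p pics; python3 - <<'E'
from rig import status, viewer, robot
import cv2,numpy as np
o=status.get_obs(); print(o)
for n in ("top","scene"):
    c=viewer.camera(n); cv2.imwrite(f"pics/{n}0.png",c["pixels"]); print(n,c["fx"],c["fy"],c["cx"],c["cy"],np.round(c["pose"],4).tolist())
c=viewer.camera("wrist");print(c["fx"],c["cx"],c["cy"],np.round(c["mount"],4).tolist())
E
```

```text
pics
{'time': 0.0, 'q': array([-1.33252402e+00,  5.28448790e-01,  1.43389875e+00, -4.80228438e-06,
        1.18141384e+00, -1.78498140e-01]), 'joint_velocities': array([ 0.00011523,  0.00088593, -0.00145424, -0.00117441,  0.00011049,
        0.00130614]), 'joint_torque': array([ 1.98040558e-03, -4.40037382e+01, -1.76587683e+01,  6.35195780e-02,
        5.81668527e-02, -1.65832735e-04]), 'position': array([ 0.25285602, -0.57076159,  0.22158345]), 'tool_rot': array([ 9.78365492e-01,  2.06881098e-01, -3.46231161e-05, -1.08381491e-03]), 'ft_force': array([0.27743116, 0.18452401, 0.20722606]), 'moment': array([-0.00667395, -0.02390985, -0.02653083]), 'grip_force': 0.0, 'grip_width': 0.08703569192255711}
top 402.8833772774019 402.8833772774019 280.17243401481346 211.55839719413305 [[0.0184, -0.9924, 0.1214, 0.4185], [-0.9986, -0.0243, -0.0473, 0.0201], [0.0499, -0.1203, -0.9915, 0.8821], [0.0, 0.0, 0.0, 1.0]]
scene 438.38624914084085 438.38624914084085 281.1792759425777 207.82569198511132 [[-0.748, 0.5273, -0.4031, 0.8849], [0.6636, 0.5836, -0.4681, 0.4367], [-0.0116, -0.6176, -0.7864, 0.7839], [0.0, 0.0, 0.0, 1.0]]
368.0565874718893 282.1718831690393 206.17256120441823 [[-0.0008, -0.9538, -0.3004, 0.0833], [1.0, -0.0008, 0.0001, 0.0007], [-0.0004, -0.3004, 0.9538, -0.163], [0.0, 0.0, 0.0, 1.0]]
```

View pics/top0.png

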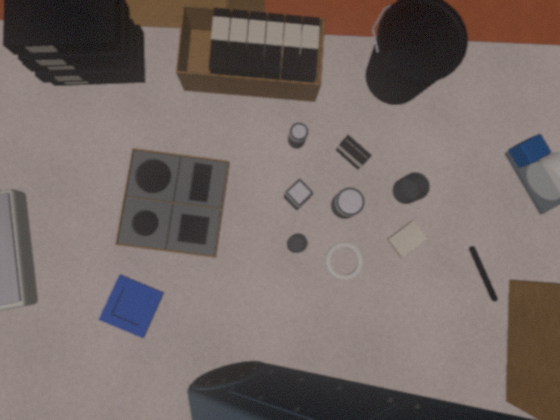

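View pics/scene0.png

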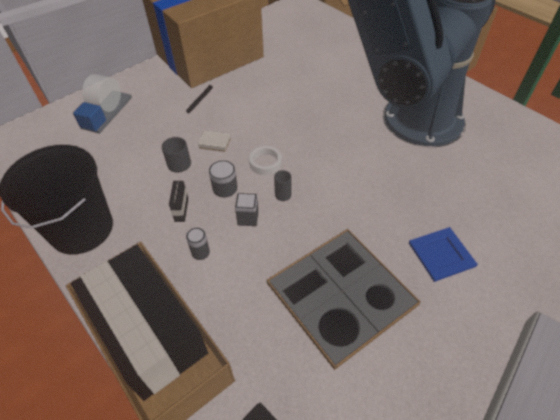

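The top view shows the following, in pixels:

| Item | Position |
|---|---|
| Small tin | (299,131) |
| Carton | (354,152) |
| Square tin | (299,194) |
| Large tin | (349,202) |
| Open large tin | (411,188) |
| Open small tin | (297,243) |
| Large pocket | (153,176) |
| Oblong pocket | (200,183) |
| Small pocket | (145,223) |
| Square pocket | (194,230) |

The scene view agrees with this. Next I'll enlarge it so I can set the colour masks.

```bash
python3 - <<'E'
import cv2,numpy as np
t=cv2.imread("pics/top0.png")
a=cv2.resize(t[110:270,275:435],None,fx=3.7,fy=3.7,interpolation=cv2.INTER_CUBIC)
cv2.imwrite("pics/crop0.png",a)
for n,(u,v) in dict(small=(299,131),sq=(299,194),large=(349,202),tbl=(330,110),ins=(165,205),pk=(153,176),rim=(117,240),side=(300,145),carton=(354,152)).items(): print(n,t[v,u])
E
```

```text
small [144 140 147]
sq [143 141 148]
large [142 140 147]
tbl [133 136 148]
ins [88 85 89]
pk [47 44 46]
rim [69 78 89]
side [58 60 64]
carton [52 54 58]
```

View pics/crop0.png

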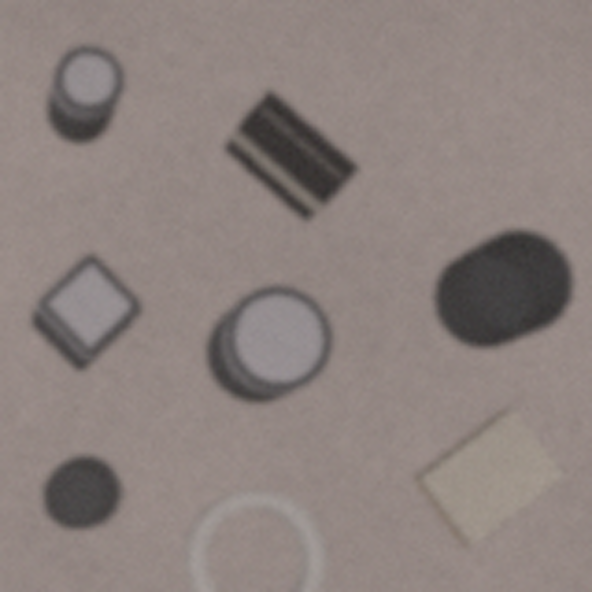

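The crop shows the lids as bright areas ringed by dark metal, so I can read them as holes in a dark mask. The carton's band and side are visible on its lower-left.

```bash
cat > h.py <<'E'
import cv2,numpy as np
from rig import status, viewer, robot
from scipy.spatial.transform import Rotation as R
def pose(c,o=None):
    if "pose" in c: return np.array(c["pose"])
    T=np.eye(4); T[:3,:3]=R.from_quat(o["tool_rot"]).as_matrix(); T[:3,3]=o["position"]
    return T@np.array(c["mount"])
def ray(c,P,uv,z):
    uv=np.atleast_2d(np.float64(uv)).reshape(-1,2)
    d=np.c_[(uv[:,0]-c["cx"])/c["fx"],(uv[:,1]-c["cy"])/c["fy"],np.ones(len(uv))]@P[:3,:3].T
    return (P[:3,3]+d*((z-P[2,3])/d[:,2])[:,None])[:,:2]
def proj(c,P,X):
    p=(np.atleast_2d(X)-P[:3,3])@P[:3,:3]
    return np.c_[p[:,0]/p[:,2]*c["fx"]+c["cx"],p[:,1]/p[:,2]*c["fy"]+c["cy"]]
def cent(k):
    m=cv2.moments(k); return np.array([m["m10"],m["m01"]])/m["m00"]
def rect(xy):
    """min-area rectangle in mm: centre m, long side, short side, angle of long side deg"""
    (x,y),(w,h),a=cv2.minAreaRect(np.float32(xy*1000))
    if w<h: w,h,a=h,w,a+90
    return np.round([x,y,w,h,(a+90)%180-90],1)
def look(n,save=None):
    o=status.get_obs(); c=viewer.camera(n)
    if save: cv2.imwrite(f"pics/{save}.png",c["pixels"])
    return c,pose(c,o)
E
cat > m.py <<'E'
from h import *
for n in ("top","scene"):
    c,P=look(n); g=cv2.GaussianBlur(c["pixels"],(3,3),0).max(2)
    print(n)
    for th in (118,72):
        ks,h=cv2.findContours((g<th).astype(np.uint8),cv2.RETR_CCOMP,cv2.CHAIN_APPROX_NONE)
        for i,k in enumerate(ks):
            if not 60<cv2.contourArea(k)<15000: continue
            hole=h[0][i][3]>=0
            if th==72 and hole: continue
            z=.064 if hole else (.016 if th==118 else .014)
            xy=ray(c,P,k,z)
            if (abs(xy-[.42,.05])>.5).any(): continue
            print(th,"hole" if hole else "blob",np.round(cent(k)),cv2.contourArea(k),np.round(ray(c,P,cent(k),z)*1000,1),rect(xy))
E
python3 m.py
```

```text
top
118 blob [121. 310.] 109.5 [[312.1 305.1]] [311.7 304.6  82.4  42.   23.1]
118 blob [297. 243.] 306.0 [[457.8 -58.3]] [458.4 -58.8  43.3  40.8 -88.9]
118 blob [ 25. 248.] 1429.5 [[435.  508.8]] [439.9 509.7 243.1  27.7  11.3]
118 blob [347. 203.] 766.5 [[ 547.4 -168.1]] [ 547.2 -167.7   77.1   61.9  -55.1]
118 hole [350. 201.] 472.5 [[ 544.3 -163.2]] [ 544.9 -162.9   51.1   51.1   45.6]
118 blob [298. 194.] 501.5 [[564. -59.]] [563.8 -58.9  54.9  46.7 -44. ]
118 hole [299. 192.] 288.5 [[560.4 -56.8]] [560.8 -56.7  36.6  35.6  45.9]
118 blob [411. 188.] 866.0 [[ 584.8 -310.6]] [ 584.7 -310.5   87.5   62.4  -62.3]
118 blob [173. 203.] 9464.0 [[538.2 209.4]] [540.3 208.6 212.7 209.6  84. ]
118 blob [353. 152.] 627.5 [[ 662.8 -181.2]] [ 662.5 -180.9   72.    49.    49. ]
118 blob [297. 135.] 373.0 [[696.5 -56.6]] [696.3 -56.8  60.4  40.1 -14.5]
118 hole [299. 131.] 167.5 [[690.5 -54.7]] [690.9 -54.9  31.6  30.6  45.6]
72 blob [193. 229.] 726.5 [[483.5 164.7]] [483.6 164.6  60.2  59.4  84. ]
72 blob [145. 222.] 499.0 [[494.4 266.4]] [494.4 266.4  54.5  53.4 -42.3]
72 blob [411. 188.] 
[... 1733 characters left out ...]
  36.6  -6. ]
72 blob [197. 253.] 68.5 [[698.4 -50.3]] [698.8 -51.4  25.4  22.  -42. ]
72 blob [160. 308.] 4690.0 [[821.    5.1]] [818.7  -9.7 288.8  68.6  86.8]
72 blob [345. 260.] 644.5 [[483.3 166.6]] [482.9 166.   58.5  56.2  -6.1]
72 blob [246. 218.] 153.5 [[566.8 -51.8]] [567.1 -51.6  37.9  29.4 -44.5]
72 blob [221. 189.] 130.0 [[ 558.2 -156.3]] [ 555.6 -160.4   48.5   31.5   72.8]
72 blob [177. 196.] 188.5 [[ 645.  -206.6]] [ 642.7 -211.    78.2   25.3   49.3]
72 blob [280. 190.] 131.0 [[456.7 -62.2]] [454.5 -62.4  51.9  23.2  48.8]
72 blob [176. 155.] 389.0 [[ 573.4 -321.2]] [ 573.5 -324.8  111.3   49.5   56.2]
72 blob [400. 133.] 100.5 [[102.2   0.5]] [ 97.5  -2.1 134.7  31.5  87.6]
```

```bash
cat >> h.py <<'E'
def plan(x,y,z,psi):
    o=status.get_obs(); Rc=R.from_quat(o["tool_rot"]); a=np.radians(psi)
    Rt=R.from_matrix(np.c_[[np.cos(a),np.sin(a),0],[np.sin(a),-np.cos(a),0],[0,0,-1]])
    d=Rc.inv().apply(np.array([x,y,z])-o["position"])
    print("pos",np.round(d,4),"rot",np.round(np.degrees((Rc.inv()*Rt).as_rotvec()),1),"steps",round(np.linalg.norm(d)/.0417,1),
     "at",np.round(o["position"],4),"t",round(o["time"],2),"w",round(o["grip_width"],4),"f",np.round(o["grip_force"],1))
E
python3 -c "
from h import *
plan(.544,-.163,.20,24)"
```

```text
pos [ 0.4313 -0.2554  0.0224] rot [-0.1 -0.  -0.1] steps 12.0 at [ 0.253  -0.5712  0.2221] t 0.25 w 0.0869 f 0.0
```

Emit:
{"api": "arm_command", "payload": {
  "delta_rot": [
    [0,0,0],
    [0,0,0],
    [0,0,0],
    [0,0,0],
    [0,0,0],
    [0,0,0],
    [0,0,0],
    [0,0,0],
    [0,0,0],
    [0,0,0],
    [0,0,0],
    [0,0,0]
  ],
  "delta_pos": [
    [0.431,-0.255,0.022],
    [0.431,-0.255,0.022],
    [0.431,-0.255,0.022],
    [0.431,-0.255,0.022],
    [0.431,-0.255,0.022],
    [0.431,-0.255,0.022],
    [0.431,-0.255,0.022],
    [0.431,-0.255,0.022],
    [0.431,-0.255,0.022],
    [0.431,-0.255,0.022],
    [0.431,-0.255,0.022],
    [0.431,-0.255,0.022]
  ],
  "gripper": [-1,-1,-1,-1,-1,-1,-1,-1,-1,-1,-1,-1],
  "grip_force": 20
}}

```text
time: 1.25
position: [0.5441, -0.163, 0.2006]
tool_rot: [0.978, 0.207, 0.0, 0.0]
ft_force: [0.2, -1.7, -0.2]
grip_width: 0.087
grip_force: 0.0
```

Emit:
{"api": "arm_command", "payload": {
  "delta_rot": [
    [0,0,0],
    [0,0,0],
    [0,0,0],
    [0,0,0]
  ],
  "delta_pos": [
    [0,0,0],
    [0,0,0],
    [0,0,0],
    [0,0,0]
  ],
  "gripper": [-1,-1,-1,-1]
}}

```text
time: 1.58
position: [0.5425, -0.1659, 0.2006]
tool_rot: [0.979, 0.206, -0.0, 0.0]
ft_force: [0.1, -1.3, 1.0]
grip_width: 0.0868
grip_force: 0.0
```

```bash
cat > w.py <<'E'
from h import *
import sys
c,P=look("wrist",sys.argv[1]); g=cv2.GaussianBlur(c["pixels"],(3,3),0).max(2)
for th in (118,):
    ks,h=cv2.findContours((g<th).astype(np.uint8),cv2.RETR_CCOMP,cv2.CHAIN_APPROX_NONE)
    for i,k in enumerate(ks):
        if cv2.contourArea(k)<300: continue
        hole=h[0][i][3]>=0
        xy=ray(c,P,k,.064)
        print("hole" if hole else "blob",np.round(cent(k)),cv2.contourArea(k),rect(xy),np.round(ray(c,P,cent(k),.064)*1000,1))
plan(.5444,-.163,.025,24)
E
python3 w.py w1
```

```text
blob [279. 350.] 75936.5 [ 407.2 -223.4  583.4  194.1  -66.3] [[ 397.2 -227.6]]
hole [267. 359.] 11268.5 [ 381.7 -231.5  284.9   65.7  -66.3] [[ 382.2 -220.5]]
hole [482. 321.] 1045.5 [ 504.1 -388.    73.7   29.6   38.6] [[ 504.7 -390.3]]
blob [136. 221.] 2578.5 [469.9 -60.6  66.1  38.2 -22.2] [[469.7 -61.1]]
blob [435. 207.] 5013.5 [ 583.7 -290.1   83.4   58.2   79. ] [[ 584.7 -290.3]]
blob [279. 185.] 3941.5 [ 548.7 -161.    66.4   57.4   23.8] [[ 548.5 -161.5]]
hole [279. 189.] 2887.5 [ 544.4 -162.7   52.1   51.6   68.7] [[ 545.1 -162.6]]
blob [172. 117.] 3602.0 [565.4 -61.3  54.9  42.6 -45.2] [[565.5 -61. ]]
hole [164. 119.] 2082.0 [560.7 -56.   36.7  36.4 -45.3] [[561.1 -55.9]]
blob [352.  64.] 3207.5 [ 656.5 -175.    67.7   26.8   49. ] [[ 657.6 -174. ]]
blob [11. 33.] 1577.0 [565.4  72.   77.8  20.7  -6.3] [[575.2  67.8]]
pos [ 0.0031 -0.0022  0.1756] rot [ 0.   0.  -0.2] steps 4.2 at [ 0.5425 -0.1662  0.2006] t 1.63 w 0.0871 f 0.0
```

View pics/w1.png

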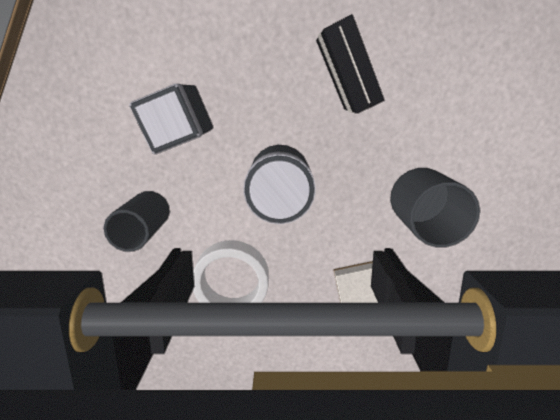

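The wrist view shows the large tin's lid at (279,189), the square tin at (164,119) and the carton at (352,64). All agree with the top view to within 1–2 mm.

Emit:
{"api": "arm_command", "payload": {
  "delta_rot": [
    [0,0,0],
    [0,0,0],
    [0,0,0],
    [0,0,0],
    [0,0,0],
    [0,0,0]
  ],
  "delta_pos": [
    [0.003,-0.002,0.03],
    [0.003,-0.002,0.065],
    [0.003,-0.002,0.1],
    [0.003,-0.002,0.12],
    [0.003,-0.002,0.125],
    [0.003,-0.002,0.125]
  ],
  "gripper": [-1,-1,-1,-1,-1,-1]
}}

```text
time: 2.13
position: [0.5436, -0.1627, 0.0742]
tool_rot: [0.979, 0.206, -0.001, -0.001]
ft_force: [0.2, -0.0, 0.3]
grip_width: 0.0865
grip_force: 0.0
```

```bash
python3 -c "
from h import *
plan(.5446,-.1628,.025,24)"
```

```text
pos [0.001  0.0007 0.0492] rot [-0.2  0.1 -0.3] steps 1.2 at [ 0.5436 -0.1627  0.0742] t 2.13 w 0.0865 f 0.0
```

Emit:
{"api": "arm_command", "payload": {
  "delta_rot": [
    [0,0,0],
    [0,0,0],
    [0,0,0],
    [0,0,0],
    [0,0,0],
    [0,0,0],
    [0,0,0],
    [0,0,0],
    [0,0,0],
    [0,0,0]
  ],
  "delta_pos": [
    [0.001,0.001,0.02],
    [0.001,0.001,0.04],
    [0.001,0.001,0.049],
    [0.001,0.001,0.049],
    [0.001,0.001,0.049],
    [0.001,0.001,0.049],
    [0.001,0.001,0.049],
    [0.001,0.001,0.049],
    [0.001,0.001,0.049],
    [0.001,0.001,0.049]
  ],
  "gripper": [-1,-1,-1,-1,1,1,1,1,1,1],
  "grip_force": 25
}}

```text
time: 2.97
position: [0.5467, -0.1623, 0.0273]
tool_rot: [0.978, 0.207, 0.0, 0.0]
ft_force: [-0.1, 0.5, 3.3]
grip_width: 0.0595
grip_force: 25.0
```

```bash
python3 -c "
from h import *
plan(.5446,-.1628,.17,24);plan(.5963,.256,.17,24)"
```

```text
pos [-0.002  -0.0003 -0.1427] rot [ 0.  -0.  -0.1] steps 3.4 at [ 0.5467 -0.1623  0.0273] t 2.97 w 0.0595 f 25.0
pos [ 0.2148 -0.3623 -0.1427] rot [ 0.  -0.  -0.1] steps 10.7 at [ 0.5467 -0.1623  0.0273] t 2.97 w 0.0595 f 25.0
```

Emit:
{"api": "arm_command", "payload": {
  "delta_rot": [
    [0,0,0],
    [0,0,0],
    [0,0,0],
    [0,0,0],
    [0,0,0],
    [0,0,0],
    [0,0,0],
    [0,0,0],
    [0,0,0],
    [0,0,0],
    [0,0,0],
    [0,0,0]
  ],
  "delta_pos": [
    [0,0,-0.02],
    [0,0,-0.05],
    [0,0,-0.085],
    [0.01,-0.017,-0.115],
    [0.025,-0.042,-0.13],
    [0.045,-0.076,-0.14],
    [0.065,-0.11,-0.14],
    [0.085,-0.143,-0.14],
    [0.105,-0.177,-0.14],
    [0.125,-0.211,-0.14],
    [0.145,-0.245,-0.14],
    [0.16,-0.27,-0.14]
  ],
  "gripper": [1,1,1,1,1,1,1,1,1,1,1,1]
}}

```text
time: 3.97
position: [0.5827, 0.1526, 0.1663]
tool_rot: [0.978, 0.208, -0.0, -0.0]
ft_force: [2.0, -2.0, -2.7]
grip_width: 0.0595
grip_force: 25.0
```

```bash
python3 -c "
from h import *
plan(.5963,.256,.16,24)"
```

```text
pos [ 0.0545 -0.0889  0.0063] rot [-0.1  0.  -0. ] steps 2.5 at [0.5827 0.1526 0.1663] t 3.97 w 0.0595 f 25.0
```

Emit:
{"api": "arm_command", "payload": {
  "delta_rot": [
    [0,0,0],
    [0,0,0],
    [0,0,0],
    [0,0,0],
    [0,0,0],
    [0,0,0],
    [0,0,0],
    [0,0,0],
    [0,0,0]
  ],
  "delta_pos": [
    [0.02,-0.033,0],
    [0.038,-0.06,0.01],
    [0.05,-0.082,0.03],
    [0.054,-0.089,0.06],
    [0.054,-0.089,0.09],
    [0.054,-0.089,0.105],
    [0.054,-0.089,0.112],
    [0.054,-0.089,0.113],
    [0.054,-0.089,0.113]
  ],
  "gripper": [1,1,1,1,1,1,1,1,1]
}}

```text
time: 4.72
position: [0.597, 0.2525, 0.0536]
tool_rot: [0.978, 0.207, 0.0, 0.0]
ft_force: [-0.1, 0.2, -2.3]
grip_width: 0.0593
grip_force: 25.0
```

```bash
python3 -c "
from h import *
plan(.5963,.256,.033,24)
look('top','t1')"
```

```text
pos [ 0.0008 -0.0035  0.0206] rot [ 0.  -0.  -0.1] steps 0.5 at [0.597  0.2525 0.0536] t 4.72 w 0.0593 f 25.0
```

Emit:
{"api": "arm_command", "payload": {
  "delta_rot": [
    [0,0,0],
    [0,0,0],
    [0,0,0],
    [0,0,0],
    [0,0,0],
    [0,0,0]
  ],
  "delta_pos": [
    [0,-0.003,0.005],
    [0,-0.003,0.01],
    [0,-0.003,0.015],
    [0,-0.003,0.018],
    [0,-0.003,0.02],
    [0,-0.003,0.02]
  ],
  "gripper": [1,1,1,1,1,1]
}}

```text
time: 5.27
position: [0.5955, 0.2553, 0.0335]
tool_rot: [0.978, 0.207, -0.0, 0.0]
ft_force: [-0.3, 0.2, -2.0]
grip_width: 0.0595
grip_force: 25.0
```

```bash
python3 -c "
from h import *
print(status.get_obs()['ft_force'])
plan(.5963,.256,.033,24)"
```

```text
[-0.25599171  0.23672523 -1.98309272]
pos [ 0.001  -0.0003  0.0005] rot [-0.   0.  -0.1] steps 0.0 at [0.5955 0.2553 0.0335] t 5.27 w 0.0595 f 25.0
```

Not touching the floor yet, so I'll lower it by small steps.

Emit:
{"api": "arm_command", "payload": {
  "delta_rot": [
    [0,0,0],
    [0,0,0],
    [0,0,0],
    [0,0,0]
  ],
  "delta_pos": [
    [0.001,0,0.001],
    [0.001,0,0.002],
    [0.001,0,0.002],
    [0.001,0,0.002]
  ],
  "gripper": [1,1,1,1]
}}

```text
time: 5.6
position: [0.5957, 0.2554, 0.0333]
tool_rot: [0.978, 0.207, -0.001, 0.0]
ft_force: [-4.5, -2.5, 8.9]
grip_width: 0.0595
grip_force: 25.0
```

Emit:
{"api": "arm_command", "payload": {
  "delta_rot": [
    [0,0,0],
    [0,0,0],
    [0,0,0],
    [0,0,0],
    [0,0,0],
    [0,0,0],
    [0,0,0],
    [0,0,0],
    [0,0,0],
    [0,0,0]
  ],
  "delta_pos": [
    [0,0,-0.001],
    [0,0,-0.001],
    [0,0,-0.001],
    [0,0,-0.001],
    [0,0,-0.001],
    [0,0,-0.015],
    [0,0,-0.04],
    [0,0,-0.075],
    [0,0,-0.11],
    [0,0,-0.13]
  ],
  "gripper": [-1,-1,-1,-1,-1,-1,-1,-1,-1,-1]
}}

```text
time: 6.43
position: [0.5984, 0.2563, 0.1666]
tool_rot: [0.978, 0.207, 0.003, -0.0]
ft_force: [0.6, -0.5, -0.0]
grip_width: 0.0869
grip_force: 0.0
```

```bash
python3 -c "
from h import *
plan(.6907,-.0547,.15,24)"
```

```text
pos [-0.0417  0.3217  0.0166] rot [ 0.1 -0.4 -0.1] steps 7.8 at [0.5984 0.2563 0.1666] t 6.43 w 0.0869 f 0.0
```

Emit:
{"api": "arm_command", "payload": {
  "delta_rot": [
    [0,0,0],
    [0,0,0],
    [0,0,0],
    [0,0,0],
    [0,0,0],
    [0,0,0],
    [0,0,0],
    [0,0,0],
    [0,0,0],
    [0,0,0],
    [0,0,0]
  ],
  "delta_pos": [
    [-0.002,0.015,0],
    [-0.007,0.05,0],
    [-0.012,0.09,0],
    [-0.017,0.13,0],
    [-0.022,0.17,0],
    [-0.027,0.21,0.005],
    [-0.032,0.25,0.01],
    [-0.037,0.285,0.015],
    [-0.041,0.31,0.02],
    [-0.042,0.322,0.02],
    [-0.042,0.322,0.02]
  ],
  "gripper": [-1,-1,-1,-1,-1,-1,-1,-1,-1,-1,-1]
}}

```text
time: 7.35
position: [0.6887, -0.0592, 0.1409]
tool_rot: [0.979, 0.205, -0.0, 0.0]
ft_force: [-0.3, 0.7, 0.4]
grip_width: 0.087
grip_force: 0.0
```

```bash
python3 w.py w2; python3 m.py | grep -v scene | head -24 | grep -E "hole|72"; python3 -c "
from h import *
plan(.6908,-.0547,.075,24)"
```

```text
blob [275. 210.] 2289.5 [690.9 -54.   38.4  37.8  22. ] [[691.4 -53.6]]
hole [275. 211.] 1560.0 [690.6 -53.8  31.7  31.   66.2] [[690.8 -53.7]]
blob [278. 177.] 628.0 [712.8 -46.8  32.9  17.5 -73.9] [[713.6 -46. ]]
blob [256. 335.] 85236.5 [632.  -82.6 467.2 235.1 -66.4] [[592.6 -79.7]]
hole [317. 357.] 6572.5 [ 590.4 -125.1  173.7   51.8  -58.9] [[ 592.9 -131.7]]
hole [211. 357.] 1700.5 [559.5 -55.9  36.4  36.4  44.5] [[559.8 -55.7]]
hole [166. 367.] 1671.0 [538.9 -30.4  67.9  37.6  -3.2] [[536.6 -25.7]]
hole [483. 321.] 979.0 [ 672.8 -230.7   58.6   22.9   38.5] [[ 673.  -232.6]]
blob [547. 133.] 2669.5 [ 806.7 -192.6   81.8   19.1   36.4] [[ 809.3 -193. ]]
blob [361.  34.] 12713.5 [797.4 -48.9 143.6  58.8 -66.4] [[813.2 -56.7]]
blob [287.  52.] 2728.0 [786.3 -26.1 150.8   7.9  87.1] [[786.5 -20.4]]
pos [-0.1743  0.0396  0.1163] rot [-0.1  0.  -0.3] steps 5.1 at [ 0.6881 -0.0567  0.1412] t 7.4 w 0.0869 f 0.0
118 hole [290.  66.] 359.5 [[833.6 -33.2]] [836.2 -31.1  63.2  40.4 -70.7]
118 hole [318.  62.] 105.0 [[845.7 -95.5]] [843.9 -98.5  88.8  10.3  75.2]
118 hole [55. 64.] 298.0 [
[... 373 characters left out ...]
 [[589.4 251.9]] [589.1 251.5  54.1  53.3   2. ]
118 hole [ 68. 211.] 102.5 [[ 852.7 -283.2]] [ 852.  -283.3   80.7   16.5    6.6]
118 hole [190. 193.] 80.5 [[ 634.4 -152.5]] [ 634.6 -153.8   32.9   19.9  -72.8]
118 hole [175. 146.] 84.5 [[ 578. -298.]] [ 578.2 -297.8   60.2   20.3   -8. ]
118 hole [192. 100.] 102.0 [[ 453. -413.]] [ 448.4 -416.4   93.    18.    23.7]
72 blob [259. 414.] 227.0 [[800.8 274.1]] [798.8 272.   45.5  21.3 -41.7]
72 blob [336. 334.] 523.5 [[609.7 263.9]] [605.7 262.8  72.2  48.1 -57.9]
72 blob [380. 297.] 495.5 [[494.4 268.1]] [493.9 267.7  52.   49.9 -23. ]
pos [0.0026 0.0019 0.0667] rot [-0.1  0.  -0.1] steps 1.6 at [ 0.6878 -0.0541  0.1417] t 7.5 w 0.0873 f 0.0
```

View pics/w2.png

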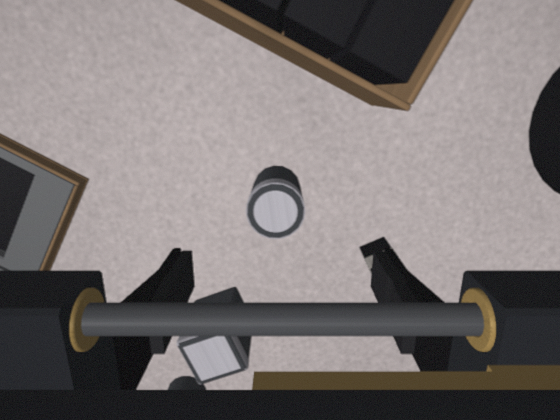

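The wrist view shows the small tin's lid at (275,211), i.e. at (0.6907,-0.054). The large tin's lid shows up in the scene view at the right place and height.

Emit:
{"api": "arm_command", "payload": {
  "delta_rot": [
    [0,0,0],
    [0,0,0],
    [0,0,0],
    [0,0,0],
    [0,0,0]
  ],
  "delta_pos": [
    [0.003,0.002,0.02],
    [0.003,0.002,0.045],
    [0.003,0.002,0.063],
    [0.003,0.002,0.067],
    [0.003,0.002,0.067]
  ],
  "gripper": [-1,-1,-1,-1,-1]
}}

```text
time: 7.92
position: [0.6904, -0.0538, 0.0732]
tool_rot: [0.978, 0.208, -0.002, -0.001]
ft_force: [-1.1, -1.2, 0.4]
grip_width: 0.087
grip_force: 0.0
```

```bash
python3 -c "
from h import *
plan(.6908,-.0543,.025,24)"
```

```text
pos [0.0003 0.0008 0.0482] rot [-0.2  0.2  0. ] steps 1.2 at [ 0.6904 -0.0538  0.0732] t 7.92 w 0.087 f 0.0
```

Emit:
{"api": "arm_command", "payload": {
  "delta_rot": [
    [0,0,0],
    [0,0,0],
    [0,0,0],
    [0,0,0],
    [0,0,0],
    [0,0,0],
    [0,0,0],
    [0,0,0],
    [0,0,0],
    [0,0,0]
  ],
  "delta_pos": [
    [0,0,0.02],
    [0,0,0.04],
    [0,0,0.048],
    [0,0,0.048],
    [0,0,0.048],
    [0,0,0.048],
    [0,0,0.048],
    [0,0,0.048],
    [0,0,0.048],
    [0,0,0.048]
  ],
  "gripper": [-1,-1,-1,-1,1,1,1,1,1,1],
  "grip_force": 20
}}

```text
time: 8.75
position: [0.6923, -0.0564, 0.0272]
tool_rot: [0.978, 0.207, 0.0, 0.0]
ft_force: [-0.4, 0.4, -0.1]
grip_width: 0.0551
grip_force: 0.0
```

```bash
python3 -c "
from h import *
plan(.4945,.267,.16,24)"
```

```text
pos [-0.0498 -0.3757 -0.133 ] rot [ 0.  -0.  -0.1] steps 9.6 at [ 0.6923 -0.0564  0.0272] t 8.75 w 0.0551 f 0.0
```

Fingers are still closing.

Emit:
{"api": "arm_command", "payload": {
  "delta_rot": [
    [0,0,0],
    [0,0,0],
    [0,0,0],
    [0,0,0],
    [0,0,0]
  ],
  "delta_pos": [
    [0,0,0],
    [0,0,0],
    [0,0,0],
    [0,0,0],
    [0,0,0]
  ],
  "gripper": [1,1,1,1,1]
}}

```text
time: 9.17
position: [0.6918, -0.0561, 0.0267]
tool_rot: [0.978, 0.207, -0.0, -0.0]
ft_force: [-0.3, 0.7, 1.9]
grip_width: 0.0395
grip_force: 20.0
```

Emit:
{"api": "arm_command", "payload": {
  "delta_rot": [
    [0,0,0],
    [0,0,0],
    [0,0,0],
    [0,0,0],
    [0,0,0],
    [0,0,0],
    [0,0,0],
    [0,0,0],
    [0,0,0],
    [0,0,0],
    [0,0,0],
    [0,0,0]
  ],
  "delta_pos": [
    [0,0,-0.02],
    [0,0,-0.05],
    [0,0,-0.085],
    [-0.002,-0.016,-0.115],
    [-0.005,-0.04,-0.135],
    [-0.01,-0.077,-0.14],
    [-0.015,-0.115,-0.14],
    [-0.02,-0.153,-0.14],
    [-0.025,-0.191,-0.14],
    [-0.03,-0.229,-0.14],
    [-0.035,-0.264,-0.14],
    [-0.038,-0.29,-0.14]
  ],
  "gripper": [1,1,1,1,1,1,1,1,1,1,1,1]
}}

```text
time: 10.17
position: [0.5373, 0.1956, 0.1663]
tool_rot: [0.978, 0.208, -0.001, -0.0]
ft_force: [0.6, 0.2, -1.2]
grip_width: 0.0394
grip_force: 20.0
```

```bash
python3 -c "
from h import *
plan(.4945,.267,.05,24)"
```

```text
pos [-0.0099 -0.0825  0.1164] rot [-0.1  0.1 -0. ] steps 3.4 at [0.5373 0.1956 0.1663] t 10.17 w 0.0394 f 20.0
```

Emit:
{"api": "arm_command", "payload": {
  "delta_rot": [
    [0,0,0],
    [0,0,0],
    [0,0,0],
    [0,0,0],
    [0,0,0],
    [0,0,0],
    [0,0,0],
    [0,0,0],
    [0,0,0]
  ],
  "delta_pos": [
    [-0.003,-0.028,0],
    [-0.006,-0.055,0.01],
    [-0.009,-0.076,0.03],
    [-0.01,-0.082,0.06],
    [-0.01,-0.082,0.09],
    [-0.01,-0.082,0.105],
    [-0.01,-0.082,0.115],
    [-0.01,-0.082,0.116],
    [-0.01,-0.082,0.116]
  ],
  "gripper": [1,1,1,1,1,1,1,1,1]
}}

```text
time: 10.92
position: [0.4978, 0.2643, 0.0504]
tool_rot: [0.978, 0.207, -0.0, 0.0]
ft_force: [-1.2, 0.6, -0.8]
grip_width: 0.0394
grip_force: 20.0
```

```bash
python3 -c "
from h import *
plan(.4945,.267,.0328,24)"
```

```text
pos [-0.0019 -0.0038  0.0176] rot [ 0.   0.  -0.1] steps 0.4 at [0.4978 0.2643 0.0504] t 10.92 w 0.0394 f 20.0
```

Emit:
{"api": "arm_command", "payload": {
  "delta_rot": [
    [0,0,0],
    [0,0,0],
    [0,0,0],
    [0,0,0],
    [0,0,0],
    [0,0,0],
    [0,0,0],
    [0,0,0]
  ],
  "delta_pos": [
    [-0.001,-0.003,0.004],
    [-0.001,-0.003,0.008],
    [-0.001,-0.003,0.012],
    [-0.001,-0.003,0.015],
    [-0.001,-0.003,0.017],
    [-0.001,-0.003,0.018],
    [-0.001,-0.003,0.019],
    [-0.001,-0.003,0.019]
  ],
  "gripper": [1,1,1,1,1,1,1,1]
}}

```text
time: 11.58
position: [0.4954, 0.2667, 0.0326]
tool_rot: [0.978, 0.207, 0.0, 0.0]
ft_force: [-0.8, -1.4, 6.1]
grip_width: 0.0397
grip_force: 20.0
```

```bash
python3 -c "
from h import *
plan(.4945,.267,.0328,24)"
```

```text
pos [-0.0007 -0.0006 -0.0002] rot [ 0.  -0.  -0.1] steps 0.0 at [0.4954 0.2667 0.0326] t 11.58 w 0.0397 f 20.0
```

Emit:
{"api": "arm_command", "payload": {
  "delta_rot": [
    [0,0,0],
    [0,0,0],
    [0,0,0],
    [0,0,0],
    [0,0,0],
    [0,0,0],
    [0,0,0],
    [0,0,0],
    [0,0,0],
    [0,0,0],
    [0,0,0],
    [0,0,0]
  ],
  "delta_pos": [
    [0,0,-0.001],
    [0,0,-0.001],
    [0,0,-0.001],
    [0,0,-0.001],
    [0,0,-0.001],
    [0,0,-0.001],
    [0,0,-0.001],
    [0,0,-0.015],
    [0,0,-0.04],
    [0,0,-0.075],
    [0,0,-0.11],
    [0,0,-0.13]
  ],
  "gripper": [-1,-1,-1,-1,-1,-1,-1,-1,-1,-1,-1,-1]
}}

```text
time: 12.58
position: [0.4968, 0.2673, 0.1649]
tool_rot: [0.978, 0.207, 0.002, -0.0]
ft_force: [0.7, 0.9, -1.0]
grip_width: 0.0865
grip_force: 0.0
```

```bash
python3 -c "
from h import *
plan(.5607,-.0563,.14,45)"
```

```text
pos [-0.0727  0.3217  0.0248] rot [  0.1  -0.3 -21.1] steps 7.9 at [0.4968 0.2673 0.1649] t 12.58 w 0.0865 f 0.0
```

Emit:
{"api": "arm_command", "payload": {
  "delta_rot": [
    [0,0,-2],
    [0,0,-4],
    [0,0,-6],
    [0,0,-8],
    [0,0,-10],
    [0,0,-13],
    [0,0,-16],
    [0,0,-19],
    [0,0,-21],
    [0,0,-21],
    [0,0,-21],
    [0,0,-21]
  ],
  "delta_pos": [
    [-0.003,0.015,0],
    [-0.011,0.05,0],
    [-0.02,0.09,0],
    [-0.03,0.13,0],
    [-0.039,0.17,0],
    [-0.048,0.21,0.005],
    [-0.057,0.25,0.01],
    [-0.065,0.285,0.015],
    [-0.071,0.31,0.02],
    [-0.073,0.322,0.025],
    [-0.073,0.322,0.025],
    [-0.073,0.322,0.025]
  ],
  "gripper": [-1,-1,-1,-1,-1,-1,-1,-1,-1,-1,-1,-1]
}}

```text
time: 13.58
position: [0.5583, -0.0567, 0.1361]
tool_rot: [0.925, 0.381, -0.001, -0.001]
ft_force: [0.1, -0.2, -0.4]
grip_width: 0.0868
grip_force: 0.0
```

```bash
python3 w.py w3 | grep -E "^(hole|blob) \[2[0-9]{2}"; python3 -c "
from h import *
plan(.5607,-.0563,.075,45)
look('top','t3');look('scene','s3')"
```

```text
blob [284. 215.] 3599.5 [561.  -56.4  42.8  41.4 -45.2] [[561.5 -56. ]]
hole [283. 216.] 2613.5 [560.3 -56.5  36.1  35.7 -45.2] [[560.7 -56.2]]
blob [290. 342.] 81939.5 [ 504.1 -107.1  457.9  199.8  -45.1] [[ 492.5 -130.8]]
hole [267. 359.] 11187.0 [ 471.4 -137.4  223.5   51.6  -45.2] [[ 468.7 -129.3]]
blob [283. 175.] 835.0 [581.3 -36.6  39.4  10.6 -46.2] [[580.9 -36.3]]
pos [0.0015 0.0022 0.0614] rot [-0.1  0.  -0.1] steps 1.5 at [ 0.5582 -0.0558  0.1364] t 13.63 w 0.0868 f 0.0
```

View pics/s3.png

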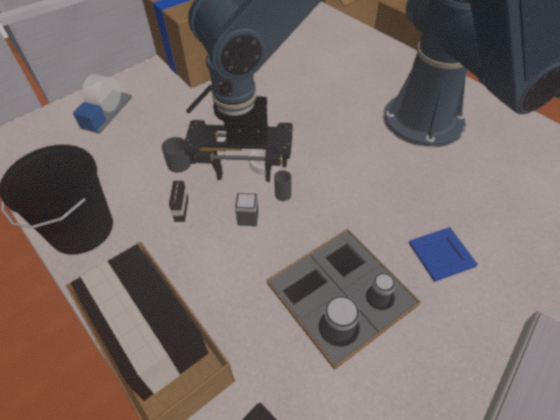

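Both tins stand in their pockets, with lids at (342,312) and (384,284). The square tin at (247,208) is next.

Emit:
{"api": "arm_command", "payload": {
  "delta_rot": [
    [0,0,0],
    [0,0,0],
    [0,0,0],
    [0,0,0],
    [0,0,0]
  ],
  "delta_pos": [
    [0.001,0.002,0.02],
    [0.001,0.002,0.045],
    [0.001,0.002,0.06],
    [0.001,0.002,0.062],
    [0.001,0.002,0.062]
  ],
  "gripper": [-1,-1,-1,-1,-1]
}}

```text
time: 14.15
position: [0.5603, -0.0563, 0.0741]
tool_rot: [0.924, 0.383, -0.001, -0.001]
ft_force: [-0.6, 0.1, -0.7]
grip_width: 0.0871
grip_force: 0.0
```

```bash
python3 -c "
from h import *
plan(.5605,-.0563,.025,45)"
```

```text
pos [0.0002 0.0003 0.0491] rot [-0.1  0.1 -0. ] steps 1.2 at [ 0.5603 -0.0563  0.0741] t 14.15 w 0.0871 f 0.0
```

Emit:
{"api": "arm_command", "payload": {
  "delta_rot": [
    [0,0,0],
    [0,0,0],
    [0,0,0],
    [0,0,0],
    [0,0,0],
    [0,0,0],
    [0,0,0],
    [0,0,0],
    [0,0,0],
    [0,0,0],
    [0,0,0],
    [0,0,0]
  ],
  "delta_pos": [
    [0,0,0.02],
    [0,0,0.04],
    [0,0,0.049],
    [0,0,0.049],
    [0,0,0.049],
    [0,0,0.049],
    [0,0,0.049],
    [0,0,0.049],
    [0,0,0.049],
    [0,0,0.049],
    [0,0,0.049],
    [0,0,0.049]
  ],
  "gripper": [-1,-1,-1,1,1,1,1,1,1,1,1,1],
  "grip_force": 22
}}

```text
time: 15.15
position: [0.561, -0.0579, 0.0259]
tool_rot: [0.924, 0.382, -0.0, -0.0]
ft_force: [-0.5, 0.7, 3.9]
grip_width: 0.0437
grip_force: 22.0
```

Emit:
{"api": "arm_command", "payload": {
  "delta_rot": [
    [0,0,0],
    [0,0,0],
    [0,0,0],
    [0,0,0]
  ],
  "delta_pos": [
    [0,0,0],
    [0,0,0],
    [0,0,0],
    [0,0,0]
  ],
  "gripper": [1,1,1,1]
}}

```text
time: 15.48
position: [0.5609, -0.0579, 0.0259]
tool_rot: [0.924, 0.382, -0.0, -0.0]
ft_force: [-1.4, -0.2, 6.1]
grip_width: 0.0438
grip_force: 22.0
```

```bash
python3 -c "
from h import *
plan(.4835,.1655,.165,83.8)"
```

```text
pos [ 0.1027 -0.2129 -0.139 ] rot [ -0.    0.  -38.9] steps 6.6 at [ 0.5609 -0.0579  0.0259] t 15.48 w 0.0438 f 22.0
```

Emit:
{"api": "arm_command", "payload": {
  "delta_rot": [
    [0,0,0],
    [0,0,0],
    [0,0,0],
    [0,0,-4],
    [0,0,-8],
    [0,0,-13],
    [0,0,-18],
    [0,0,-23],
    [0,0,-28],
    [0,0,-33],
    [0,0,-37],
    [0,0,-39]
  ],
  "delta_pos": [
    [0,0,-0.02],
    [0,0,-0.05],
    [0,0,-0.085],
    [0.007,-0.015,-0.115],
    [0.017,-0.035,-0.13],
    [0.032,-0.066,-0.139],
    [0.047,-0.097,-0.139],
    [0.062,-0.128,-0.139],
    [0.076,-0.158,-0.139],
    [0.088,-0.182,-0.139],
    [0.097,-0.202,-0.139],
    [0.103,-0.213,-0.139]
  ],
  "gripper": [1,1,1,1,1,1,1,1,1,1,1,1]
}}

```text
time: 16.48
position: [0.482, 0.1677, 0.164]
tool_rot: [0.742, 0.67, -0.001, -0.001]
ft_force: [-0.5, -0.2, -1.6]
grip_width: 0.0437
grip_force: 22.0
```

```bash
python3 -c "
from h import *
plan(.4835,.1655,.05,83.8)"
```

```text
pos [-0.002  0.002  0.114] rot [-0.1 -0.   0.4] steps 2.7 at [0.482  0.1677 0.164 ] t 16.48 w 0.0437 f 22.0
```

Emit:
{"api": "arm_command", "payload": {
  "delta_rot": [
    [0,0,0],
    [0,0,0],
    [0,0,0],
    [0,0,0],
    [0,0,0],
    [0,0,0],
    [0,0,0]
  ],
  "delta_pos": [
    [0,0,0.02],
    [0,0,0.05],
    [0,0,0.08],
    [0,0,0.1],
    [0,0,0.112],
    [0,0,0.114],
    [0,0,0.114]
  ],
  "gripper": [1,1,1,1,1,1,1]
}}

```text
time: 17.07
position: [0.4836, 0.1652, 0.0496]
tool_rot: [0.744, 0.668, -0.001, -0.0]
ft_force: [-0.3, 0.4, -0.7]
grip_width: 0.0437
grip_force: 22.0
```

```bash
python3 -c "
from h import *
plan(.4835,.1655,.032,83.8)"
```

```text
pos [ 0.0003 -0.0002  0.0176] rot [-0.1  0.   0. ] steps 0.4 at [0.4836 0.1652 0.0496] t 17.07 w 0.0437 f 22.0
```

Emit:
{"api": "arm_command", "payload": {
  "delta_rot": [
    [0,0,0],
    [0,0,0],
    [0,0,0],
    [0,0,0],
    [0,0,0],
    [0,0,0],
    [0,0,0],
    [0,0,0]
  ],
  "delta_pos": [
    [0,0,0.004],
    [0,0,0.008],
    [0,0,0.012],
    [0,0,0.015],
    [0,0,0.017],
    [0,0,0.018],
    [0,0,0.019],
    [0,0,0.019]
  ],
  "gripper": [1,1,1,1,1,1,1,1]
}}

```text
time: 17.73
position: [0.4838, 0.1657, 0.0319]
tool_rot: [0.744, 0.668, 0.0, 0.0]
ft_force: [-0.2, 0.6, 0.8]
grip_width: 0.0439
grip_force: 22.0
```

```bash
python3 -c "
from h import *
plan(.4835,.1655,.032,83.8)"
```

```text
pos [-0.0002 -0.0003 -0.0001] rot [ 0.  -0.   0.1] steps 0.0 at [0.4838 0.1657 0.0319] t 17.73 w 0.0439 f 22.0
```

Emit:
{"api": "arm_command", "payload": {
  "delta_rot": [
    [0,0,0],
    [0,0,0],
    [0,0,0]
  ],
  "delta_pos": [
    [0,0,0.001],
    [0,0,0.001],
    [0,0,0.001]
  ],
  "gripper": [1,1,1]
}}

```text
time: 17.98
position: [0.4838, 0.1657, 0.0319]
tool_rot: [0.744, 0.668, 0.0, 0.0]
ft_force: [-2.5, -0.9, 9.4]
grip_width: 0.0434
grip_force: 22.0
```

Emit:
{"api": "arm_command", "payload": {
  "delta_rot": [
    [0,0,0],
    [0,0,0],
    [0,0,0],
    [0,0,0],
    [0,0,0],
    [0,0,0],
    [0,0,0],
    [0,0,0],
    [0,0,0],
    [0,0,0],
    [0,0,0],
    [0,0,0]
  ],
  "delta_pos": [
    [0,0,-0.001],
    [0,0,-0.001],
    [0,0,-0.001],
    [0,0,-0.001],
    [0,0,-0.001],
    [0,0,-0.001],
    [0,0,-0.001],
    [0,0,-0.015],
    [0,0,-0.04],
    [0,0,-0.075],
    [0,0,-0.11],
    [0,0,-0.13]
  ],
  "gripper": [-1,-1,-1,-1,-1,-1,-1,-1,-1,-1,-1,-1]
}}

```text
time: 18.98
position: [0.485, 0.1659, 0.1637]
tool_rot: [0.744, 0.668, 0.002, 0.001]
ft_force: [0.4, -0.4, -0.4]
grip_width: 0.0868
grip_force: 0.0
```

```bash
python3 -c "
from h import *
plan(.6565,-.1755,.15,49)"
```

```text
pos [-0.3212  0.2068  0.0142] rot [ 0.2 -0.1 34.9] steps 9.2 at [0.485  0.1659 0.1637] t 18.98 w 0.0868 f 0.0
```

Emit:
{"api": "arm_command", "payload": {
  "delta_rot": [
    [0,0,2],
    [0,0,5],
    [0,0,9],
    [0,0,13],
    [0,0,17],
    [0,0,21],
    [0,0,25],
    [0,0,29],
    [0,0,33],
    [0,0,35],
    [0,0,35],
    [0,0,35]
  ],
  "delta_pos": [
    [-0.012,0.008,0],
    [-0.04,0.026,0],
    [-0.075,0.048,0],
    [-0.109,0.07,0],
    [-0.143,0.092,0],
    [-0.177,0.114,0.004],
    [-0.211,0.136,0.008],
    [-0.245,0.158,0.012],
    [-0.279,0.18,0.014],
    [-0.304,0.196,0.014],
    [-0.318,0.205,0.014],
    [-0.321,0.207,0.014]
  ],
  "gripper": [-1,-1,-1,-1,-1,-1,-1,-1,-1,-1,-1,-1]
}}

```text
time: 19.98
position: [0.6567, -0.1796, 0.1461]
tool_rot: [0.911, 0.412, 0.0, 0.001]
ft_force: [0.7, 0.9, -1.1]
grip_width: 0.0867
grip_force: 0.0
```

```bash
python3 w.py w4 | grep -E "^(hole|blob) \[[23][0-9]{2}"; python3 -c "
from h import *
plan(.6565,-.1755,.075,49)"
```

```text
blob [273. 347.] 78020.0 [ 595.6 -248.2  477.2  185.9  -41.5] [[ 578.3 -259.1]]
hole [375. 355.] 2414.5 [ 637.6 -320.8   68.3   36.5  -41.5] [[ 634.3 -318.7]]
hole [209. 362.] 6075.5 [ 526.4 -234.   115.7   53.7  -41.5] [[ 529.8 -235.9]]
blob [278. 204.] 3220.0 [ 658.8 -174.2   71.1   23.7   49.2] [[ 660.2 -173. ]]
pos [ 0.0023 -0.0012  0.071 ] rot [ 0.   0.  -0.3] steps 1.7 at [ 0.6558 -0.1779  0.146 ] t 20.03 w 0.087 f 0.0
```

View pics/w4.png

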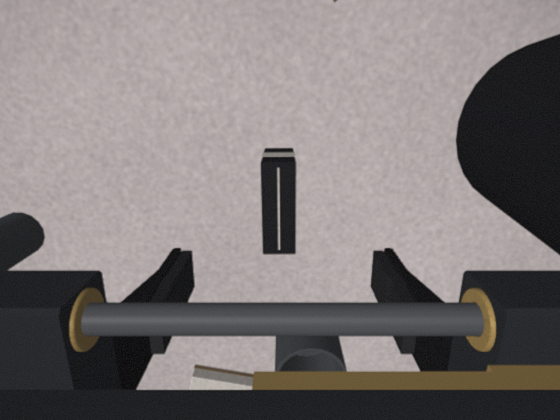

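The wrist view shows the carton's top spanning columns 262–295 and rows 157–253. The bucket is close on the right, at (458,130), so I'll check clearance before going down.

```bash
python3 - <<'E'
from h import *
o=status.get_obs(); c,P=look("wrist"); ct,Pt=look("top")
Rt=R.from_quat(o["tool_rot"]).as_matrix()[:2,:2]
T=np.array([.658,-.1755])
for z in (0.05,.1,.15,.2,.25):
    print(z,"wrist",np.round((ray(c,P,[[458,120],[480,190],[540,245]],z)-T)@Rt*1000).tolist(),
     "top rim",np.round((ray(ct,Pt,[[376,40],[385,70]],z)-T)@Rt*1000).tolist(),"top base",np.round((ray(ct,Pt,[[367,80],[380,98]],z)-T)@Rt*1000).tolist())
plan(.658,-.1752,.075,49.2)
E
```

```text
0.05 wrist [[60.0, 122.0], [10.0, 145.0], [-33.0, 198.0]] top rim [[128.0, 223.0], [68.0, 183.0]] top base [[82.0, 138.0], [34.0, 127.0]]
0.1 wrist [[64.0, 98.0], [24.0, 117.0], [-11.0, 160.0]] top rim [[120.0, 191.0], [63.0, 154.0]] top base [[76.0, 111.0], [31.0, 100.0]]
0.15 wrist [[68.0, 75.0], [37.0, 89.0], [10.0, 122.0]] top rim [[112.0, 159.0], [59.0, 124.0]] top base [[71.0, 84.0], [29.0, 74.0]]
0.2 wrist [[71.0, 52.0], [50.0, 61.0], [32.0, 84.0]] top rim [[103.0, 127.0], [54.0, 95.0]] top base [[65.0, 57.0], [26.0, 48.0]]
0.25 wrist [[75.0, 28.0], [64.0, 34.0], [54.0, 46.0]] top rim [[95.0, 95.0], [49.0, 65.0]] top base [[60.0, 31.0], [23.0, 22.0]]
pos [0.0019 0.0033 0.071 ] rot [-0.1  0.  -0.3] steps 1.7 at [ 0.6544 -0.1746  0.146 ] t 20.13 w 0.0873 f 0.0
```

```bash
python3 - <<'E'
from h import *
ct,Pt=look("top"); cs,Ps=look("scene")
Rt=R.from_quat(status.get_obs()["tool_rot"]).as_matrix()[:2,:2]; T=np.array([.658,-.1755])
for z in (0,.1,.13,.16,.19,.22):
    f=lambda c,P,p:(np.round((ray(c,P,p,z)-T)@Rt*1000).tolist())
    print(z,"rim c",f(ct,Pt,[[422,40]]),f(cs,Ps,[[51,182]]),"rim edge top",f(ct,Pt,[[376,40],[467,40],[422,85]]),"base",f(ct,Pt,[[397,75]]))
E
```

```text
0 rim c [[56.0, 332.0]] [[-94.0, 325.0]] rim edge top [[136.0, 255.0], [-24.0, 408.0], [-16.0, 245.0]] base [[43.0, 223.0]]
0.1 rim c [[48.0, 259.0]] [[-4.0, 254.0]] rim edge top [[119.0, 191.0], [-22.0, 326.0], [-15.0, 183.0]] base [[37.0, 163.0]]
0.13 rim c [[46.0, 237.0]] [[23.0, 233.0]] rim edge top [[114.0, 172.0], [-22.0, 302.0], [-15.0, 164.0]] base [[35.0, 145.0]]
0.16 rim c [[44.0, 216.0]] [[50.0, 212.0]] rim edge top [[109.0, 153.0], [-21.0, 278.0], [-15.0, 145.0]] base [[34.0, 127.0]]
0.19 rim c [[42.0, 194.0]] [[77.0, 190.0]] rim edge top [[104.0, 134.0], [-21.0, 253.0], [-14.0, 126.0]] base [[32.0, 109.0]]
0.22 rim c [[39.0, 172.0]] [[104.0, 169.0]] rim edge top [[99.0, 114.0], [-20.0, 229.0], [-14.0, 107.0]] base [[30.0, 91.0]]
```

The bucket's rim stands about 155 mm high. Its nearest point is about 129 mm along tool y and the body ends at 95 mm, so it's safe to go straight down.

Emit:
{"api": "arm_command", "payload": {
  "delta_rot": [
    [0,0,0],
    [0,0,0],
    [0,0,0],
    [0,0,0],
    [0,0,0]
  ],
  "delta_pos": [
    [0.002,0.002,0.02],
    [0.002,0.002,0.045],
    [0.002,0.002,0.067],
    [0.002,0.002,0.071],
    [0.002,0.002,0.071]
  ],
  "gripper": [-1,-1,-1,-1,-1]
}}

```text
time: 20.65
position: [0.6564, -0.1732, 0.074]
tool_rot: [0.91, 0.414, -0.002, -0.002]
ft_force: [-0.5, -0.1, 0.4]
grip_width: 0.0869
grip_force: 0.0
```

```bash
python3 -c "
from h import *
plan(.658,-.1752,.026,49.2)"
```

```text
pos [-0.0004  0.0027  0.0479] rot [-0.3  0.1 -0.2] steps 1.2 at [ 0.6564 -0.1732  0.074 ] t 20.65 w 0.0869 f 0.0
```

Emit:
{"api": "arm_command", "payload": {
  "delta_rot": [
    [0,0,0],
    [0,0,0],
    [0,0,0],
    [0,0,0],
    [0,0,0],
    [0,0,0],
    [0,0,0],
    [0,0,0],
    [0,0,0],
    [0,0,0],
    [0,0,0],
    [0,0,0]
  ],
  "delta_pos": [
    [0,0.001,0.02],
    [0,0.002,0.04],
    [0,0.002,0.048],
    [0,0.002,0.048],
    [0,0.002,0.048],
    [0,0.002,0.048],
    [0,0.002,0.048],
    [0,0.002,0.048],
    [0,0.002,0.048],
    [0,0.002,0.048],
    [0,0.002,0.048],
    [0,0.002,0.048]
  ],
  "gripper": [-1,-1,-1,1,1,1,1,1,1,1,1,1],
  "grip_force": 20
}}

```text
time: 21.65
position: [0.6597, -0.1767, 0.0277]
tool_rot: [0.91, 0.414, 0.0, 0.0]
ft_force: [0.2, -0.0, -0.6]
grip_width: 0.035
grip_force: 0.0
```

Emit:
{"api": "arm_command", "payload": {
  "delta_rot": [
    [0,0,0],
    [0,0,0],
    [0,0,0],
    [0,0,0],
    [0,0,0],
    [0,0,0]
  ],
  "delta_pos": [
    [0,0,0],
    [0,0,0],
    [0,0,0],
    [0,0,0],
    [0,0,0],
    [0,0,0]
  ],
  "gripper": [1,1,1,1,1,1]
}}

```text
time: 22.15
position: [0.6593, -0.1765, 0.0275]
tool_rot: [0.91, 0.414, -0.0, -0.0]
ft_force: [-1.1, 0.5, 1.2]
grip_width: 0.0236
grip_force: 20.0
```

```bash
python3 -c "
from h import *
plan(.585,.1545,.165,-6.3)"
```

```text
pos [ 0.2004 -0.2738 -0.1373] rot [-0.   0.  55.2] steps 8.8 at [ 0.6593 -0.1765  0.0275] t 22.15 w 0.0236 f 20.0
```

Emit:
{"api": "arm_command", "payload": {
  "delta_rot": [
    [0,0,0],
    [0,0,0],
    [0,0,0],
    [0,0,3],
    [0,0,8],
    [0,0,13],
    [0,0,18],
    [0,0,24],
    [0,0,30],
    [0,0,36],
    [0,0,42],
    [0,0,47]
  ],
  "delta_pos": [
    [0,0,-0.02],
    [0,0,-0.05],
    [0,0,-0.085],
    [0.006,-0.009,-0.115],
    [0.016,-0.022,-0.13],
    [0.035,-0.048,-0.137],
    [0.056,-0.077,-0.137],
    [0.077,-0.106,-0.137],
    [0.099,-0.135,-0.137],
    [0.12,-0.164,-0.137],
    [0.141,-0.193,-0.137],
    [0.162,-0.222,-0.137]
  ],
  "gripper": [1,1,1,1,1,1,1,1,1,1,1,1]
}}

```text
time: 23.15
position: [0.5986, 0.0928, 0.1644]
tool_rot: [1.0, 0.014, 0.0, 0.0]
ft_force: [0.2, -0.1, -1.7]
grip_width: 0.0237
grip_force: 20.0
```

```bash
python3 -c "
from h import *
plan(.585,.1545,.16,-6.3)"
```

```text
pos [-0.0119 -0.0621  0.0044] rot [ 0.  -0.   7.9] steps 1.5 at [0.5986 0.0928 0.1644] t 23.15 w 0.0237 f 20.0
```

Emit:
{"api": "arm_command", "payload": {
  "delta_rot": [
    [0,0,4],
    [0,0,8],
    [0,0,8],
    [0,0,8],
    [0,0,8],
    [0,0,8],
    [0,0,8],
    [0,0,8],
    [0,0,8],
    [0,0,8]
  ],
  "delta_pos": [
    [-0.005,-0.028,0],
    [-0.009,-0.05,0],
    [-0.012,-0.062,0],
    [-0.012,-0.062,0.02],
    [-0.012,-0.062,0.05],
    [-0.012,-0.062,0.08],
    [-0.012,-0.062,0.1],
    [-0.012,-0.062,0.111],
    [-0.012,-0.062,0.113],
    [-0.012,-0.062,0.113]
  ],
  "gripper": [1,1,1,1,1,1,1,1,1,1]
}}

```text
time: 23.98
position: [0.5852, 0.1524, 0.0512]
tool_rot: [0.999, -0.053, -0.0, 0.0]
ft_force: [0.2, 0.4, -1.8]
grip_width: 0.024
grip_force: 20.0
```

```bash
python3 -c "
from h import *
plan(.585,.1545,.0335,-6.3)
look('wrist','w5')"
```

```text
pos [-0.0004 -0.002   0.0177] rot [0.  0.  0.2] steps 0.4 at [0.5852 0.1524 0.0512] t 23.98 w 0.024 f 20.0
```

View pics/w5.png

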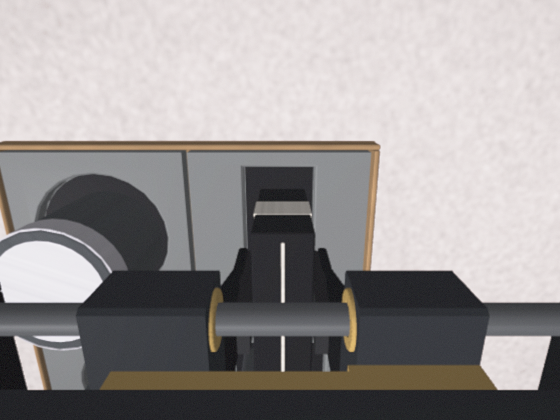

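The carton is over the oblong pocket (pocket columns 243–313, carton 253–312) and square to it. I'll shift it 2 mm and lower it.

Emit:
{"api": "arm_command", "payload": {
  "delta_rot": [
    [0,0,0],
    [0,0,0],
    [0,0,0],
    [0,0,0],
    [0,0,0],
    [0,0,0],
    [0,0,0],
    [0,0,0]
  ],
  "delta_pos": [
    [0,-0.002,0.004],
    [0,-0.002,0.008],
    [0,-0.002,0.012],
    [0,-0.002,0.015],
    [0,-0.002,0.017],
    [0,-0.002,0.018],
    [0,-0.002,0.019],
    [0,-0.002,0.019]
  ],
  "gripper": [1,1,1,1,1,1,1,1]
}}

```text
time: 24.7
position: [0.585, 0.1549, 0.0334]
tool_rot: [0.999, -0.053, -0.0, 0.0]
ft_force: [-1.9, -0.6, 3.9]
grip_width: 0.0238
grip_force: 20.0
```

Emit:
{"api": "arm_command", "payload": {
  "delta_rot": [
    [0,0,0],
    [0,0,0],
    [0,0,0],
    [0,0,0],
    [0,0,0],
    [0,0,0],
    [0,0,0],
    [0,0,0],
    [0,0,0],
    [0,0,0],
    [0,0,0],
    [0,0,0]
  ],
  "delta_pos": [
    [0,0,0],
    [0,0,0],
    [0,0,0],
    [0,0,0],
    [0,0,0],
    [0,0,0],
    [0,0,0],
    [0,0,-0.015],
    [0,0,-0.04],
    [0,0,-0.075],
    [0,0,-0.11],
    [0,0,-0.14]
  ],
  "gripper": [-0.4,-0.4,-0.4,-0.4,-0.4,-0.4,-0.4,-0.4,-0.4,-0.4,-0.4,-0.4]
}}

```text
time: 25.7
position: [0.5854, 0.1549, 0.1746]
tool_rot: [0.999, -0.053, 0.0, -0.0]
ft_force: [0.1, -0.7, 0.4]
grip_width: 0.0608
grip_force: 0.0
```

Emit:
{"api": "arm_command", "payload": {
  "delta_rot": [
    [0,0,0],
    [0,0,0],
    [0,0,0],
    [0,0,0],
    [0,0,0],
    [0,0,0],
    [0,0,0],
    [0,0,0],
    [0,0,0]
  ],
  "delta_pos": [
    [0,0.03,-0.02],
    [0,0.06,-0.03],
    [0,0.1,-0.03],
    [0,0.14,-0.03],
    [0,0.18,-0.03],
    [0,0.22,-0.03],
    [0,0.24,-0.03],
    [0,0.25,-0.03],
    [0,0.25,-0.03]
  ],
  "gripper": [-0.4,-0.4,-0.4,-0.4,-0.4,-0.4,-0.4,-0.4,-0.4]
}}

```text
time: 26.45
position: [0.5584, -0.0957, 0.2026]
tool_rot: [0.998, -0.055, 0.0, 0.0]
ft_force: [0.4, -0.2, 0.1]
grip_width: 0.061
grip_force: 0.0
```

```bash
python3 -c "
from h import *
c,P=look('scene','s6'); ct,Pt=look('top')
t=np.hstack([cv2.resize(ct['pixels'][130:270,100:310],None,fx=1.9,fy=1.9),cv2.resize(c['pixels'][130:380,160:440],None,fx=1.42,fy=1.42)[:266]])
cv2.imwrite('pics/f6.png',cv2.resize(t,None,fx=.98,fy=.98))
print(status.get_obs()['time'])"
```

```text
26.55
```

View pics/s6.png

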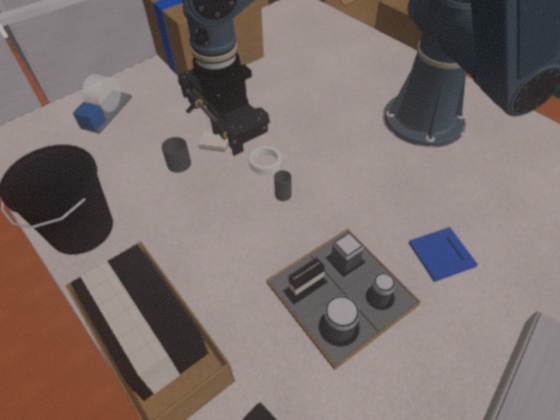

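View pics/f6.png

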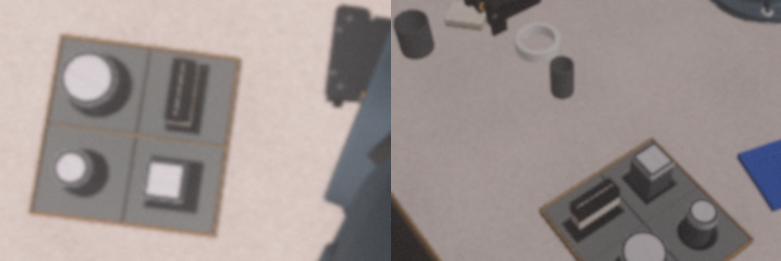

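All four packs stand upright in their pockets: large (342,312), small (384,284), square (348,247) and carton (306,275). Both open tins are where they stood, so I'm handing in.

```bash
python3 -c "
from rig import robot
print(robot.hand_in())"
```

```text
the job is handed in; nothing more can be done
None
```

The job is handed in at about 27 s: the final pictures show all four packs upright in their pockets, set in the order asked, with both open tins left where they stood; no verdict was returned.

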